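# Read a set length with the spring tape on a slotted measuring board

## Robot

A 6-joint arm with a two-finger parallel gripper is mounted at the origin on the work surface. World frame = base frame: x ahead of the robot, y to its left, z up, the work surface at z = 0. Lengths are in m, angles in rad, forces in N, time in s.
With the tool pointing down it reaches from about 0.35 to 0.975 m from the base axis. Payload 17.4 kg.
Tool frame: the origin (TCP) lies at the very end of the fingers, on their centre line; the grasp point (between the pads) lies manip.grip_point_offset behind it (manip.grip_point_offset is the distance from the TCP to the grasp point, in m); z points along the fingers, x is the direction in which the jaws open and shut, and the axes are right-handed (so a half turn about z gives the same grasp; the last joint's range is limited). The gripper opens to 85 mm and grips with 20 to 120 N. Pads are 22 mm wide; open, the fingers measure 114 mm over their backs; the gripper's body (76 mm by 85 mm) begins 54 mm behind the grasp point. The pads swing forward as they close: fully open they stand 13 mm farther back than shut.
Start: joints at [-1.231, 0.116, 1.442, -0, 1.584, -0.038], TCP at [0.249, -0.627, 0.231] pointing down, gripper open.
Joint ranges: [-2.83, 2.83], [-0.83, 2.19], [0.07, 2.5], [-1.14, 4.28], [0.01, 3], [-2.97, 2.97]. Speed limits (rad/s): [1.89, 1.89, 2.22, 3.14, 3.14, 3.14].

## Interface

Orientations are given as a unit quaternion [w, x, y, z].
In Python, from cell import manip, snapshot, get_calibration, finder gives the robot as it stands.
- The arm moves only by the tool drive_tool, never from a script. Its argument "targets" is a list that holds one entry, the list of rows, each a list of 5 numbers: the shift along the tool's x, y, z in m, then the turn about the tool's z in rad, then the finger opening in m, from 0 to 0.0854. In form: [[[dx, dy, dz, yaw, fingers], ...]]. A call has 1 to 5 rows; each row is the pose to reach, as a shift and turn from the pose commanded when the call began, along the tool's axes at that moment; what a row does not reach only later rows make up. A row lasts 1/8 s, in which the tool goes at most 62.5 mm and 10.7 degrees, less where a joint would pass 70% of its speed; a pose out of reach is approached as far as the arm can. A call with a gripper value outside its range is refused whole. The fingers move at their own pace and stop on an object; the grip force is fixed at half the most. Time passes only in rows, so rows that repeat a pose let the fingers close. It gives the time, the measured TCP pose, the force and the opening at its end, in the units of the state.
- manip.sense(): the state, without advancing time (a new reading comes with each control period).
- snapshot(name): name is "scene" or "top" or "wrist"; returns (picture, depth): 480x640x3 uint8, red, green, blue; 480x640 float32, m along the optical axis (not along the pixel's ray), 0 where there is no reading.
- get_calibration(name): a dict with "intrinsics" (3x3 intrinsics, pixels), "R" (3x3) and "t" (3): a world point X has camera coordinates R X + t. Camera axes: x right, y down, z forward; pixel columns grow to the right and rows downward; lengths in m; the calibration is good to about 2 mm. A picture is of the moment at which its call begins: read the wrist's pose just before it. get_calibration takes no time and is no camera call; for the wrist camera it gives the pose at the moment of the call.
- manip.job_done(): hands the job in, once; it reports no verdict.
Trained networks look in the newest picture that a camera, given by its name, has taken for a name from the list of things; names that differ only in an ending like _2 or _b are one class to them, and where a whole thing is asked for, a point or a joint stands for the part that bears it (a point fixed in the world has none). Each returns a list of dicts, best first, with "conf" (0 to 1); they miss things now and then, are a little off and sometimes report something else, mostly with a low value. They report only what shows in the picture. A call takes as long as a camera call. They do not tell look-alikes from the thing itself.
- finder.spot_in(camera, target): "location" ([column, row] in pixels, amid what is visible of it).
- finder.masks_of(camera, target): "pixels" (480x640 bool, what is visible of it) and "location" ([column, row] in pixels, amid what is visible of it).
The state is a dict: "time_s": time; "q": joint angles; "joint_vel": joint speeds; "tau": joint torques, N m; "tool_pos": TCP position; "tcp_rot": TCP orientation; "contact_force": force on the tool from outside, world axes, zero at the start; "moment": the same for the moment, N m; "grip_width": opening from 0.0 (shut) to 1.0 (fully open).
Only numpy, scipy, OpenCV 4.12 (cv2) and the standard library are available. Lean on these libraries where they do the work, as an engineer would, in place of code of your own. Each camera call takes 0.05 s, during which the arm holds its last target. There are 200 camera calls.

## Task

The sliding marker on the wooden measuring board has been set to the clear height over the toaster oven's rack, and I want to read it off. Stand the tape measure in the board's slotted block with its mouth towards the marker and let go of it, then take it by the tab on the end of the blade and draw the sprung blade out until the tab is level with the marker bar, holding it there for a full second. Let the blade back in gently, do not let it snap, and leave the tape standing in the slot with everything else on the counter, and the marker, where it was.

Things in the scene. Friction and masses are not known exactly. Their poses are not given: they have to be found in the camera images.
- tape: grey tape measure standing upright on its base: case 75 long (x) by 30 thick (y) by 66 high (z), 0.36 kg with blade. Origin: centre of the case's underside. +x points out of the mouth, z up. A 13 mm wide steel blade leaves the mouth 17 mm above the underside and carries an end tab. The case is to be gripped across its 30 mm thickness, above the lower 26 mm that go into the slot
- tab (a point): centre of the top of the upright black tab at the blade's end: tab 12 along the blade, 20 across (the way to grip it), 36 high, its top 50 above the tape's underside and its foot 14 above it. With the blade in, the tab's centre is 70 mm in front of the case's centre (32.5 in front of the case's front face). Axes as the tape's; the blade is drawn along +x
- blade_part (a joint): how far the blade is drawn out of its rest position, m: 0 = fully in, at most 0.075. A spring pulls it back, 2 N at 0 rising to 5 N at 0.065
- board: fixed light wooden measuring board 270 long (x) by 100 wide (y) by 10 thick, origin at the centre of its underside. The slotted block stands on its -x half, the marker and a steel strip with ticks are on its +x half; the blade is to be drawn along +x. The block is 99 long by 55 wide, walls 26 high above the board's top
- slot (a point): centre of the slot's floor, level with the board's top (10 above the counter), 70 mm from the board's centre towards -x; axes as the board's. The slot is open above, 81 long (x) by 35 wide (y) by 26 deep; its +x end wall has a 20 mm wide gap through which the blade passes
- marker_bar (a point): middle of the top of the sliding marker: a black bar 6 mm wide lying across the board (86 long across), its top 18 above the counter, under the blade's path; axes as the board's. It stands 28 to 64 mm from the board's centre towards +x and slides stiffly along x if pushed
- tray: stainless baking tray 160 x 240 x 18 (origin: centre of its underside), bystander
- trivet: black round trivet, 150 across, 12 high (origin under its centre), bystander
- ramekin: clear glass ramekin, 86 across, 45 high (origin under its centre), bystander
- plate: white side plate, 170 across, 18 high (origin under its centre), bystander
- spatula: red spatula lying flat, 270 long along its x, bystander
- mug: white mug, 80 across, 90 high (origin under its centre), bystander
- jar: glass jar with steel cap, 66 across, 85 high (origin under its centre), bystander
Not all that is in view belongs to the job. What is shaped like the tape but blue is not meant.

How it is judged:
On the way, in this order (a step that is already met when the one before it is completed fails the run):
1. the tape stands fully down in the slot, mouth towards the marker, blade in, and the fingers have let go of it (x of tape in the frame of slot between -0.008 and 0.008 m and y of tape in the frame of slot between -0.006 and 0.006 m and z of tape in the frame of slot below 0.005 m and angle between tape's own z axis and vertical below 0.1 rad and x of tab in the frame of slot above 0.05 m and contact force between the fingers and tape below 0.05 N and value of joint blade_part below 0.005 m), for 0.2 s.
2. the blade is drawn out until the tab's centre is level with the marker bar within 6 mm along the board, for 0.8 s, the tape still in the slot (x of tape in the frame of slot between -0.008 and 0.008 m and y of tape in the frame of slot between -0.006 and 0.006 m and z of tape in the frame of slot below 0.005 m and angle between tape's own z axis and vertical below 0.1 rad and x of tab in the frame of slot above 0.05 m and x of tab in the frame of marker_bar between -0.006 and 0.006 m), for 0.8 s.
At the end, for the whole second after the job is handed in: The tape stands at rest and released in the slot (its centre within 8 mm along and 6 mm across of the slot's, its underside less than 5 mm above the slot's floor, upright within 0.1 rad), mouth towards the marker, with the blade drawn less than 5 mm (all of step 1 and linear speed of tape below 0.02 m/s); the robot touches nothing.
It fails at once if the blade snaps back (faster than 0.35 m/s) (velocity of joint blade_part below -0.35 m/s).
It fails at once if the marker is shifted by more than 5 mm (distance of marker_bar from where it was at the start of the episode above 0.005 m).
It fails at once if a bystander is moved by more than 20 mm (distance of any of tray, trivet, ramekin, plate, spatula, mug, jar from where it was at the start of the episode above 0.02 m).
It also fails if it takes over 58 s, if anything falls off the work surface, if the arm or the gripper's body presses on something with over 40 N, if the wrist force passes 120 N, or if a joint passes its speed limit or range.

## Working session

There is one attempt and no reset: what is moved stays moved. The work goes in short steps, Python scripts to look and compute and a tool call to move; the robot and the scene stay as the last step left them, time stands still between calls to the robot, and variables do not carry over. Pictures are saved under pics/ and viewed, about 8 in all and at most 12, crops included, and the job is handed in when it is done.

Besides the shell and the picture viewer there is one more tool, called after ">>>" as name(argument=value, ...), one argument or row to a line, values as JSON. drive_tool: Moves the arm, as the interface text tells. Its arguments: {"type":"object","properties":{"targets":{"type":"array","items":{"type":"array","items":{"type":"array","items":{"type":"number"}}}}},"required":["targets"]}

```bash
mkdir -p pics; cat > h.py <<'E'
import numpy as np, cv2
from cell import manip, snapshot, get_calibration, finder
def cloud(cam,d):
    c=get_calibration(cam);K=c["intrinsics"];R=np.array(c["R"]);t=np.array(c["t"]);K=np.array(K)
    v,u=np.mgrid[:480,:640]
    P=np.stack([(u-K[0,2])/K[0,0]*d,(v-K[1,2])/K[1,1]*d,d],-1)
    return (P-t)@R
def save(n,im): cv2.imwrite(f"pics/{n}.png",im[...,::-1])
E
python3 - <<'E'
from h import *
print(manip.sense(), manip.grip_point_offset)
out=[]
for c in("top","scene"):
    im,d=snapshot(c);save(c,im);np.savez(c,im=im,d=d,P=cloud(c,d))
    P=cloud(c,d)
    for n in("tape","tab","board","marker_bar"):
        for r in finder.spot_in(c,n)[:3]:
            u,v=map(int,np.round(r["location"]));print(c,n,(u,v),round(r["conf"],2),P[v,u].round(3))
    cal=get_calibration(c);print(c,(-np.array(cal["R"]).T@cal["t"]).round(3))
E
```

```text
{'time_s': 0.0, 'q': array([-1.23079303e+00,  1.16465186e-01,  1.44230977e+00, -4.79054074e-06,
        1.58401935e+00, -3.78325284e-02]), 'joint_vel': array([ 7.51493038e-04,  4.04851174e-04, -5.14732378e-04,  4.82308788e-04,
        1.18827021e-03, -9.17572088e-05]), 'tau': array([-2.46467767e-03, -7.31998587e+01, -6.32485342e+01, -1.50174183e-04,
        6.33261210e-03, -2.29732393e-06]), 'tool_pos': array([ 0.24891257, -0.62719865,  0.23054857]), 'tcp_rot': array([-3.54134545e-04,  8.27317732e-01, -5.61733932e-01, -4.85371867e-04]), 'contact_force': array([-0.51366568,  0.27490488,  0.20365913]), 'moment': array([0.00192015, 0.00022628, 0.01380831]), 'grip_width': 0.9985838721336194} 0.0187
top tape (134, 322) 0.82 [0.358 0.525 0.065]
top tape (282, 259) 0.8 [0.52  0.144 0.07 ]
top tape (239, 260) 0.66 [0.517 0.256 0.066]
top tab (148, 333) 0.58 [0.324 0.503 0.018]
top board (363, 255) 0.77 [ 0.532 -0.07   0.011]
top marker_bar (368, 274) 0.45 [ 0.481 -0.083  0.013]
top [0.497 0.039 1.465]
scene tape (327, 208) 0.98 [0.533 0.129 0.067]
scene tape (342, 170) 0.91 [0.378 0.329 0.049]
scene tape (355, 200) 0.75 [0.529 0.254 0.041]
scene tab (359, 179) 0.57 [0.442 0.352 0.036]
scene tab (341, 193) 0.49 [0.476 0.239 0.045]
scene tab (313, 210) 0.46 [0.469 0.125 0.022]
scene board (278, 249) 0.63 [ 0.568 -0.088  0.036]
scene marker_bar (261, 241) 0.66 [ 0.485 -0.093  0.013]
scene [ 1.59  -0.814  1.15 ]
```

View pics/top.png

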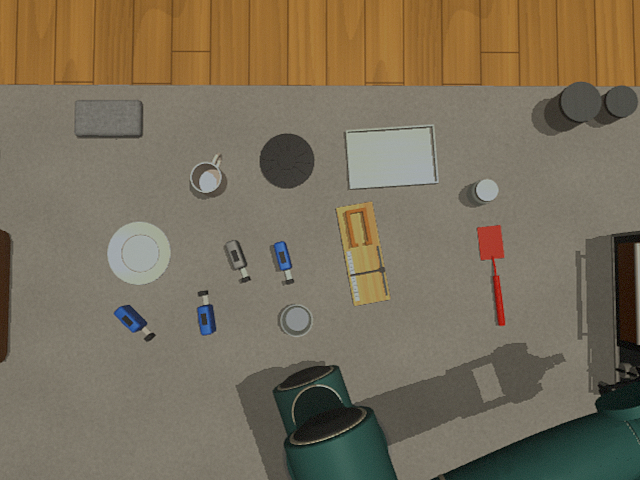

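View pics/scene.png

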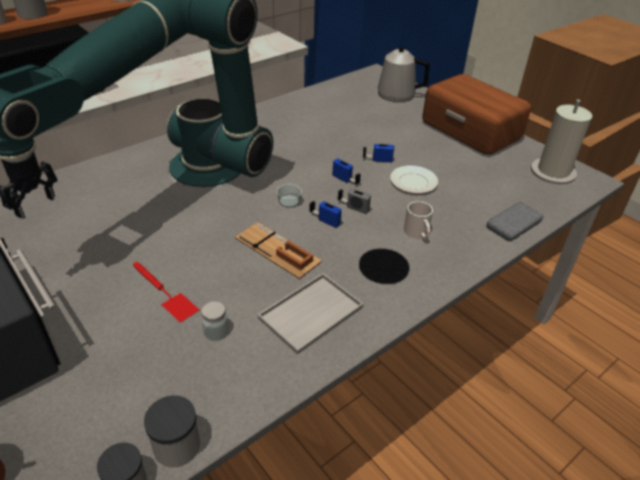

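Tape look-alikes in the top picture are the blue ones at (282,262), (205,318) and (132,320). The only grey one is at (237,260), with its mouth and tab towards (244,280), so I choose that one. The board's block is at (358,228) and the marker bar at (370,272).

```bash
cat > m.py <<'E'
from h import *
def rect(P,m):
    r=cv2.minAreaRect(P[m][:,:2].astype(np.float32)); b=cv2.boxPoints(r)
    e=max((b[1]-b[0],b[2]-b[1]),key=lambda e:np.hypot(*e)); e=e/np.hypot(*e)
    if e[0]>0:e=-e
    return np.array(r[0]).round(4),np.array(r[1]).round(4),e.round(4),round(float(np.degrees(np.arctan2(e[1],e[0]))),1)
def tool():
    from scipy.spatial.transform import Rotation as Ro
    s=manip.sense();q=s["tcp_rot"];return np.array(s["tool_pos"]),Ro.from_quat([q[1],q[2],q[3],q[0]]).as_matrix(),s
E
python3 - <<'E'
from m import *
z=np.load("top.npz");im,P=z["im"],z["P"]
v,u=np.mgrid[:480,:640]
m=(P[...,2]>.055)&(P[...,2]<.08)&(abs(u-237)<20)&(abs(v-258)<28);print("tape",m.sum(),rect(P,m),np.median(P[m][:,2]))
m=(P[...,2]>.006)&(P[...,2]<.05)&(abs(u-363)<32)&(abs(v-253)<55);print("board",m.sum(),rect(P,m))
m=m&(P[...,2]>.028);print("block",m.sum(),rect(P,m),np.median(P[m][:,2]))
p,R,s=tool();print(R.round(3))
for g in ((.52,.256),(.58,-.06)):print((R.T@(np.array([*g,p[2]])-p)).round(3))
c=get_calibration("wrist");print(c["intrinsics"],R.T@(-np.array(c["R"]).T@c["t"]-p),(np.array(c["R"])@R).round(2))
E
```

```text
tape 344 (array([0.5184, 0.2642]), array([0.1039, 0.0315]), array([-0.9398, -0.3418], dtype=float32), -160.0) 0.06580197163765247
board 3525 (array([ 0.538, -0.07 ]), array([0.168 , 0.2922]), array([-1.e+00,  3.e-04], dtype=float32), 180.0)
block 359 (array([ 0.6055, -0.055 ]), array([0.0991, 0.0556]), array([-0.9839, -0.1789], dtype=float32), -169.7) 0.03620233579970584
[[ 0.369 -0.929 -0.   ]
 [-0.929 -0.369  0.   ]
 [-0.    -0.    -1.   ]]
[-0.721 -0.578  0.   ]
[-0.405 -0.517  0.   ]
[[368.97472017   0.         320.5423801 ]
 [  0.         368.97472017 235.0553577 ]
 [  0.           0.           1.        ]] [-1.32243943e-06 -7.67751838e-02 -1.43261439e-01] [[ 1.    0.    0.  ]
 [-0.    0.95 -0.3 ]
 [-0.    0.3   0.95]]
```

>>> drive_tool(
  targets=[
    [[-0.19,-0.245,0,0,0.0854],[-0.19,-0.245,0,0,0.0854],[-0.19,-0.245,0,0,0.0854],[-0.19,-0.245,0,0,0.0854],[-0.19,-0.245,0,0,0.0854]],
  ],
)

```text
time_s: 1.12
tool_pos: [0.4073, -0.3586, 0.2315]
tcp_rot: [0.0, 0.827, -0.562, 0.0]
contact_force: [0.8, -0.5, -0.8]
grip_width: 1.003
```

>>> drive_tool(
  targets=[
    [[-0.19,-0.245,0,0,0.0854],[-0.19,-0.245,0,0,0.0854],[-0.19,-0.245,0,0,0.0854],[-0.21,-0.27,0,0,0.0854],[-0.21,-0.27,0,0,0.0854]],
  ],
)

```text
time_s: 1.75
tool_pos: [0.5659, -0.0891, 0.2316]
tcp_rot: [-0.0, 0.827, -0.562, 0.0]
contact_force: [0.7, -1.6, 0.0]
grip_width: 0.997
```

```bash
python3 - <<'E'
from m import *
im,d=snapshot("wrist");P=cloud("wrist",d);save("w1",im);np.savez("w1",im=im,d=d,P=P)
p,R,s=tool();print(s["time_s"],p.round(4),R.round(3)[:2])
for r in finder.masks_of("wrist","marker_bar")[:2]:print("mk",r["conf"],r["location"],rect(P,r["pixels"]),np.median(P[r["pixels"]][:,2]))
m=(P[...,2]>.028)&(P[...,2]<.05)&(np.hypot(P[...,0]-.6055,P[...,1]+.055)<.09);print("block",m.sum(),rect(P,m),np.median(P[m][:,2]))
print("to view tape",(R.T@(np.array([.54,.27,p[2]])-p)).round(3))
E
```

```text
1.8 [ 0.5683 -0.0838  0.2312] [[ 0.372 -0.928  0.001]
 [-0.928 -0.372  0.002]]
mk 0.88 [291.2, 275.7] (array([ 0.4858, -0.0771]), array([0.0143, 0.0903]), array([-0.1758,  0.9844], dtype=float32), 100.1) 0.018507067170887813
block 3227 (array([ 0.6049, -0.0514]), array([0.0992, 0.0551]), array([-0.983 , -0.1833], dtype=float32), -169.4) 0.0364159956340604
to view tape [-0.339 -0.105  0.001]
```

View pics/w1.png

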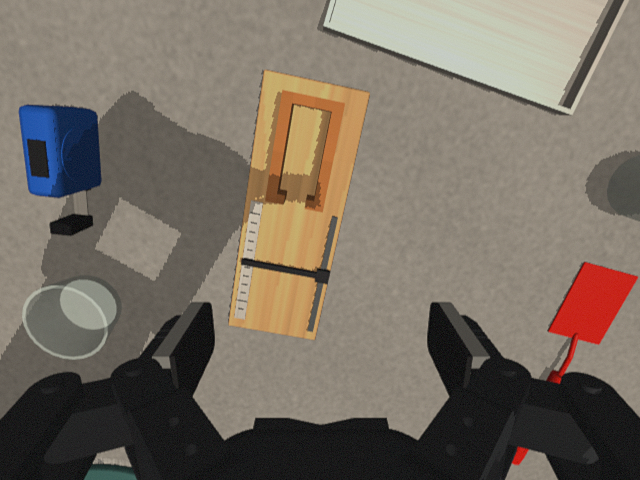

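The wrist view shows the board with the block at (310,150), the bar at (285,270) and the blue decoy at (60,150). The gripper's fingers are at the bottom. Next I look at the tape.

>>> drive_tool(
  targets=[
    [[-0.28,-0.087,0,0,0.0854],[-0.28,-0.087,0,0,0.0854],[-0.28,-0.087,0,0,0.0854],[-0.28,-0.087,0,0,0.0854],[-0.28,-0.087,0,0,0.0854]],
  ],
)

```text
time_s: 2.48
tool_pos: [0.5422, 0.2032, 0.2315]
tcp_rot: [-0.0, 0.828, -0.561, 0.0]
contact_force: [-1.0, -0.1, -0.4]
grip_width: 0.999
```

>>> drive_tool(
  targets=[
    [[-0.04,-0.013,0.03,0,0.07],[-0.04,-0.013,0.03,0,0.07],[-0.04,-0.013,0.03,0,0.07],[-0.04,-0.013,0.03,0,0.07]],
  ],
)

```text
time_s: 2.98
tool_pos: [0.5406, 0.2422, 0.2023]
tcp_rot: [-0.0, 0.827, -0.562, 0.0]
contact_force: [0.3, -0.2, 0.3]
grip_width: 0.823
```

```bash
python3 - <<'E'
from m import *
p,R,s=tool()
im,d=snapshot("wrist");P=cloud("wrist",d);save("w2",im);np.savez("w2",im=im,d=d,P=P)
print(s["time_s"],p.round(4),R.round(3)[:2],tool()[0]-p)
for r in finder.masks_of("wrist","tape")[:3]:print("tape",r["conf"],r["location"],rect(P,r["pixels"]&(P[...,2]>.061)))
for r in finder.masks_of("wrist","tab")[:3]:print("tab",r["conf"],r["location"],rect(P,r["pixels"]),np.median(P[r["pixels"]],axis=0))
E
```

```text
2.975 [0.5406 0.2422 0.2023] [[ 0.368 -0.93   0.001]
 [-0.93  -0.368  0.   ]] [-1.26105750e-07  2.44635029e-05 -4.48096136e-05]
tape 0.94 [415.6, 267.7] (array([0.5701, 0.1883]), array([0.1749, 0.058 ]), array([-0.7099, -0.7043], dtype=float32), -135.2)
tape 0.92 [157.6, 324.2] (array([0.483 , 0.3203]), array([0.0336, 0.2744]), array([-0.9667,  0.256 ], dtype=float32), 165.2)
tape 0.75 [3.6, 320.9] (array([0.6118, 0.2704]), array([0., 0.]), array([nan, nan], dtype=float32), nan)
tab 0.91 [164.6, 280.9] (array([0.5035, 0.3248]), array([0.0323, 0.2402]), array([-0.9456,  0.3253], dtype=float32), 161.0) [0.43187699 0.35158363 0.03781848]
tab 0.7 [291.9, 286.1] (array([0.534 , 0.2607]), array([0.1553, 0.0207]), array([-0.9672, -0.254 ], dtype=float32), -165.3) [0.46913307 0.2439323  0.04084744]
tab 0.68 [6.3, 321.1] (array([0.4624, 0.3914]), array([0.0224, 0.3837]), array([-0.8124,  0.5831], dtype=float32), 144.3) [0.31991146 0.48764149 0.02308775]m.py:4: RuntimeWarning: invalid value encountered in divide
  e=max((b[1]-b[0],b[2]-b[1]),key=lambda e:np.hypot(*e)); e=e/np.hypot(*e)
```

View pics/w2.png

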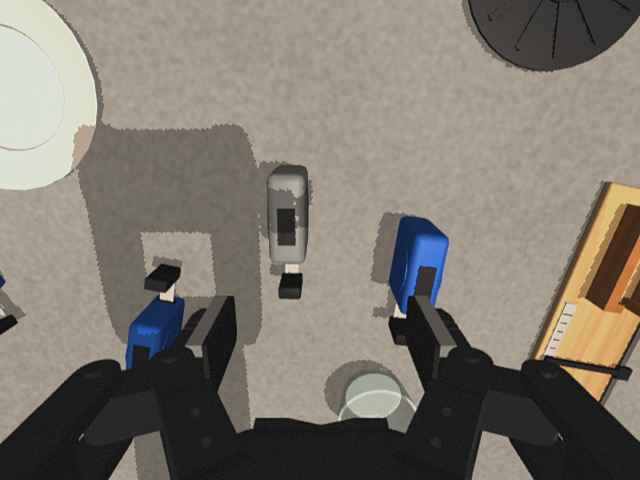

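The grey case is at (287,215) and its tab at (290,285), pointing down in the picture. The blue decoys are at (155,330) and (418,265).

```bash
python3 - <<'E'
from m import *
z=np.load("w2.npz");P=z["P"];v,u=np.mgrid[:480,:640];p,R,s=tool()
m=(P[...,2]>.058)&(P[...,2]<.075)&(abs(u-287)<40)&(abs(v-215)<60);c,sz,e,a=rect(P,m);print("tape",m.sum(),c,sz,e,a,np.median(P[m][:,2]))
t=(P[...,2]>.044)&(P[...,2]<.055)&(abs(u-290)<20)&(abs(v-285)<20);print("tab",t.sum(),rect(P,t),np.median(P[t][:,2]))
tc=rect(P,t)[0];print("case->tab",np.linalg.norm(tc-c),np.degrees(np.arctan2(*(tc-c)[::-1])))
print("shift",(R.T@(np.array([*c,.062])-p)).round(4),"toolx angle",np.degrees(np.arctan2(R[1,0],R[0,0])))
E
```

```text
tape 3434 [0.5305 0.2679] [0.0734 0.0314] [-0.9366 -0.3504] -159.5 0.06641855513743153
tab 334 (array([0.4646, 0.2427]), array([0.0128, 0.0199]), array([-0.386 ,  0.9225], dtype=float32), 112.7) 0.05049265724958889
case->tab 0.07055388012008976 -159.07326728476949
shift [-0.0273  0.      0.14  ] toolx angle -68.4156282704445
```

>>> drive_tool(
  targets=[
    [[-0.0273,0,0.05,0.013,0.06],[-0.0273,0,0.1,0.013,0.06],[-0.0273,0,0.14,0.013,0.06],[-0.0273,0,0.172,0.013,0.06],[-0.0273,0,0.172,0.013,0.06]],
  ],
)

```text
time_s: 3.75
tool_pos: [0.529, 0.2677, 0.0274]
tcp_rot: [0.002, 0.823, -0.567, -0.001]
contact_force: [-0.1, 0.4, -0.1]
grip_width: 0.706
```

>>> drive_tool(
  targets=[
    [[0,0,0,0,0.03],[0,0,0,0,0.02],[0,0,0,0,0.015],[0,0,0,0,0.015],[0,0,0,0,0.015]],
  ],
)

```text
time_s: 4.38
tool_pos: [0.531, 0.2688, 0.0315]
tcp_rot: [-0.001, 0.824, -0.567, 0.001]
contact_force: [-0.6, -3.0, 7.3]
grip_width: 0.344
```

>>> drive_tool(
  targets=[
    [[0,0,-0.02,0,0.015],[0,0,-0.05,0,0.015],[0,0,-0.08,0,0.015],[0,0,-0.1,0,0.015],[0,0,-0.1,0,0.015]],
  ],
)

```text
time_s: 5.0
tool_pos: [0.5305, 0.2688, 0.1312]
tcp_rot: [-0.001, 0.824, -0.567, 0.001]
contact_force: [0.3, 0.7, -3.5]
grip_width: 0.342
```

```bash
cat > see.py <<'E'
from m import *
import sys
p,R,s=tool();im,d=snapshot("wrist");P=cloud("wrist",d);save(sys.argv[1],im);np.savez(sys.argv[1],im=im,d=d,P=P)
L=(P-p)@R   # tool frame
print("t",s["time_s"],p.round(4),"toolx ang",np.degrees(np.arctan2(R[1,0],R[0,0])).round(2),"grip",s["grip_width"])
m=(abs(L[...,0])<.02)&(abs(L[...,1])<.06)&(L[...,2]>-.045)&(L[...,2]<-.024)
print("case top?",m.sum(),np.median(L[m],axis=0).round(4) if m.any() else "")
t=(abs(L[...,0])<.025)&(L[...,1]>.045)&(L[...,1]<.14)&(abs(L[...,2]+.02)<.012)
if t.sum()>20:print("tab tool frame",t.sum(),np.median(L[t],axis=0).round(4),rect(P,t),np.median(P[t][:,2]))
E
python3 see.py w3
```

```text
t 5.0 [0.5305 0.2688 0.1312] toolx ang -69.1 grip 0.34239009061110215
case top? 16782 [ 0.0001 -0.0081 -0.0335]
```

View pics/w3.png

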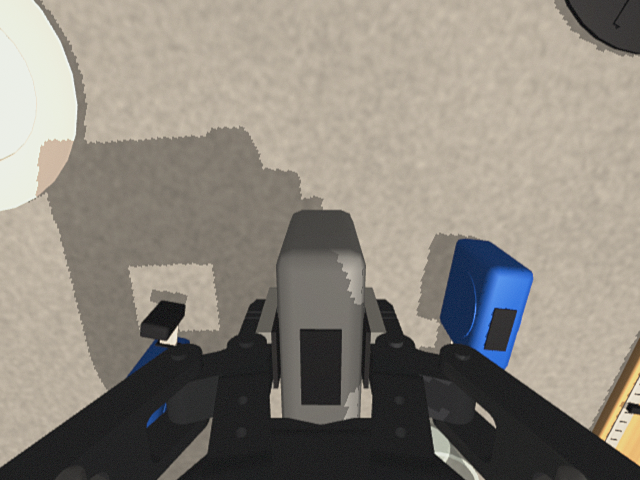

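The tape is held upright, with the case top at about (320,310) in the picture. Next I carry it to the board and measure the block again with the arm settled.

>>> drive_tool(
  targets=[
    [[0.05,0.02,-0.04,0.05,0.015],[0.1,0.041,-0.06,0.1,0.015],[0.15,0.062,-0.07,0.15,0.015],[0.2,0.083,-0.07,0.1815,0.015],[0.25,0.104,-0.07,0.1815,0.015]],
  ],
)

```text
time_s: 5.68
tool_pos: [0.5213, -0.0038, 0.1979]
tcp_rot: [0.0, 0.769, -0.64, -0.001]
contact_force: [1.0, -0.4, -4.8]
grip_width: 0.341
```

>>> drive_tool(
  targets=[
    [[0.04,0.015,0,0,0.015],[0.066,0.014,0,0,0.015],[0.066,0.014,0,0,0.015],[0.066,0.014,0,0,0.015],[0.066,0.014,0,0,0.015]],
  ],
)

```text
time_s: 6.3
tool_pos: [0.5202, -0.0688, 0.1988]
tcp_rot: [0.0, 0.769, -0.639, -0.0]
contact_force: [0.1, 0.5, -3.4]
grip_width: 0.342
```

```bash
cat >> see.py <<'E'
m=(P[...,2]>.030)&(P[...,2]<.042)&(np.hypot(P[...,0]-.605,P[...,1]+.053)<.075);c,sz,e,a=rect(P,m)
print("block",m.sum(),c,sz,a,np.median(P[m][:,2]))
print("block rel tool",(R.T@(np.array([*c,.01])-p)).round(4))
E
python3 see.py w4; python3 - <<'E'
from m import *
P=np.load("w4.npz")["P"];p,R,s=tool();L=(P-p)@R
m=(abs(L[...,0])<.016)&(abs(L[...,2]+.0335)<.004)&(L[...,1]<.0)
print("rear edge",np.percentile(L[m][:,1],[0,1,5]),"lateral",np.percentile(L[m][:,0],[1,50,99]))
E
```

```text
t 6.3 [ 0.5202 -0.0688  0.1988] toolx ang -79.45 grip 0.34218660667617257
case top? 16831 [ 0.0001 -0.009  -0.0353]
block 4449 [ 0.603  -0.0573] [0.0988 0.0551] -169.6 0.03689705534473478
block rel tool [ 0.0039 -0.0837  0.1888]
rear edge [-0.03654209 -0.03577058 -0.03468888] lateral [-0.01472696  0.00012801  0.01462007]
```

View pics/w4.png

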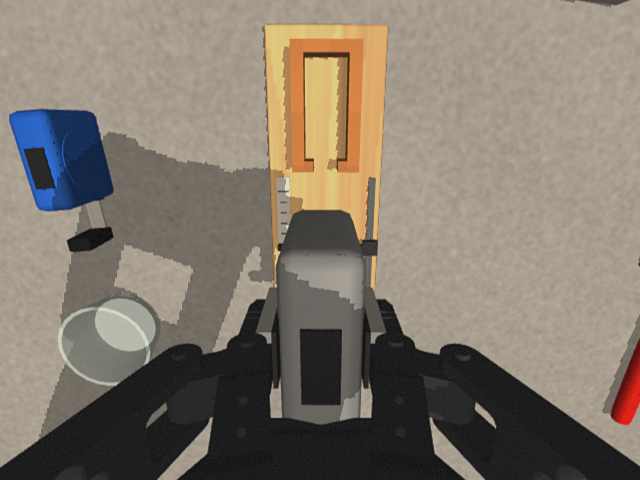

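>>> drive_tool(
  targets=[
    [[0.0033,-0.05,0.02,0.002,0.015],[0.0033,-0.085,0.05,0.002,0.015],[0.0033,-0.085,0.09,0.002,0.015],[0.0033,-0.085,0.119,0.002,0.015],[0.0033,-0.085,0.119,0.002,0.015]],
  ],
)

```text
time_s: 6.98
tool_pos: [0.6033, -0.0565, 0.078]
tcp_rot: [0.001, 0.768, -0.64, -0.002]
contact_force: [0.9, -0.2, -2.9]
grip_width: 0.342
```

```bash
python3 see.py w5; python3 - <<'E'
from m import *
P=np.load("w5.npz")["P"];p,R,s=tool();L=(P-p)@R
m=(abs(P[...,2]-.036)<.005)&(abs(L[...,0])<.05)&(abs(L[...,1])<.08)
q=L[m]
for y0 in (-.055,-.045,-.035,-.025,-.015):
    k=q[abs(q[:,1]-y0)<.004]
    if len(k)>20: print(y0,len(k),np.percentile(k[:,0],[1,99]).round(4),"inner",k[k[:,0]<0][:,0].max().round(4) if (k[:,0]<0).any() else"",k[k[:,0]>0][:,0].min().round(4) if (k[:,0]>0).any() else "")
k=q[abs(q[:,0])<.012];print("rear wall y",len(k),np.percentile(k[:,1],[1,99]))
E
```

```text
t 6.975 [ 0.6033 -0.0565  0.078 ] toolx ang -79.56 grip 0.34151143236767556
case top? 16910 [ 0.0002 -0.0101 -0.0373]
block 4817 [ 0.6227 -0.0541] [0.0618 0.0552] -169.6 0.038973119069528
block rel tool [ 0.0012 -0.0198  0.0679]
-0.045 1727 [-0.0261  0.0278] inner -0.0004 0.0001
-0.035 639 [-0.0264  0.0281] inner -0.0166 0.0181
-0.025 594 [-0.0264  0.0281] inner -0.0167 0.0181
-0.015 428 [-0.0267  0.028 ] inner -0.0188 0.019
rear wall y 955 [-0.0493546  -0.04044499]
```

View pics/w5.png

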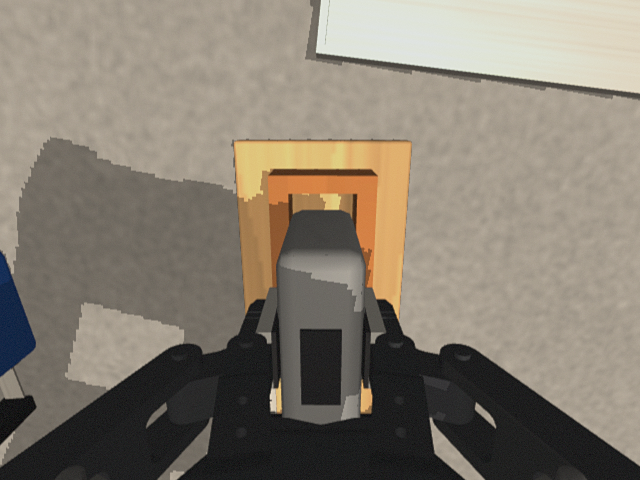

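The slot opens around the case; the measurement puts its centre +0.8 mm sideways and 0 along. I lower the tape now.

>>> drive_tool(
  targets=[
    [[0.0008,0,0.008,0,0.015],[0.0008,0,0.015,0,0.015],[0.0008,0,0.022,0,0.015],[0.0008,0,0.028,0,0.015],[0.0008,0,0.028,0,0.015]],
  ],
)

```text
time_s: 7.65
tool_pos: [0.6044, -0.0581, 0.0517]
tcp_rot: [0.0, 0.768, -0.64, -0.0]
contact_force: [1.5, -0.6, -3.5]
grip_width: 0.343
```

>>> drive_tool(
  targets=[
    [[0,0,0.004,0,0.015],[0,0,0.007,0,0.015],[0,0,0.009,0,0.015],[0,0,0.0095,0,0.015],[0,0,0.0095,0,0.015]],
  ],
)

```text
time_s: 8.28
tool_pos: [0.6047, -0.0581, 0.0429]
tcp_rot: [-0.0, 0.768, -0.64, 0.0]
contact_force: [-0.1, 0.6, -4.7]
grip_width: 0.347
```

>>> drive_tool(
  targets=[
    [[0,0,0.0005,0,0.015],[0,0,0.001,0,0.015],[0,0,0.0015,0,0.015],[0,0,0.0015,0,0.015]],
  ],
)

```text
time_s: 8.78
tool_pos: [0.6047, -0.0581, 0.0415]
tcp_rot: [-0.0, 0.768, -0.64, 0.0]
contact_force: [-1.9, 0.5, 0.5]
grip_width: 0.345
```

>>> drive_tool(
  targets=[
    [[0,0,0,0,0.05],[0,0,0,0,0.06],[0,0,0,0,0.06],[0,0,-0.01,0,0.06],[0,0,-0.05,0,0.06]],
  ],
)

```text
time_s: 9.4
tool_pos: [0.6036, -0.0579, 0.0904]
tcp_rot: [0.001, 0.768, -0.64, -0.002]
contact_force: [-0.3, 0.1, 0.1]
grip_width: 0.703
```

>>> drive_tool(
  targets=[
    [[0,0.02,-0.06,0,0.06],[0,0.06,-0.1,0,0.05],[0,0.1,-0.12,0,0.05],[0,0.1,-0.12,0,0.045],[0,0.1,-0.12,0,0.045]],
  ],
)

```text
time_s: 10.02
tool_pos: [0.5065, -0.0761, 0.2115]
tcp_rot: [-0.0, 0.768, -0.64, 0.0]
contact_force: [0.5, -0.5, -0.4]
grip_width: 0.531
```

```bash
python3 see.py w6; python3 - <<'E'
from m import *
P=np.load("w6.npz")["P"];p,R,s=tool()
B=np.array([.6047,-.0581]);ex=np.array([np.cos(np.radians(-169.6)),np.sin(np.radians(-169.6))]);ey=np.array([-ex[1],ex[0]])
D=P[...,:2]-B;x=D@ex;y=D@ey;z=P[...,2]
def st(n,m):print(n,m.sum(),"x",np.percentile(x[m],[1,50,99]).round(4),"y",np.percentile(y[m],[1,50,99]).round(4),"z",np.median(z[m]).round(4))
st("case top",(z>.062)&(z<.09)&(abs(y)<.04)&(abs(x)<.06))
st("block",(z>.03)&(z<.045)&(abs(y)<.05)&(abs(x)<.055))
t=(z>.05)&(z<.07)&(abs(y)<.03)&(x>.052)&(x<.1);st("tab",t)
im=np.load("w6.npz")["im"];dark=im.max(-1)<60
st("bar",dark&(z>.012)&(z<.025)&(x>.09)&(x<.145)&(y>-.036)&(y<.036))
for r in finder.masks_of("wrist","marker_bar")[:1]:st("mk net",r["pixels"]&(abs(y)<.036))
E
```

```text
t 10.025 [ 0.5065 -0.0761  0.2115] toolx ang -79.62 grip 0.5306142124577946
case top? 0 
block 3923 [ 0.5952 -0.0585] [0.1146 0.055 ] -169.6 0.036004866918692945
block rel tool [-0.0014 -0.0903  0.2016]
case top 4709 x [-0.0337  0.0004  0.0379] y [-0.0153  0.0001  0.0149] z 0.0757
block 3879 x [-0.0474 -0.005   0.0512] y [-0.0286 -0.0099  0.0259] z 0.036
tab 410 x [0.0659 0.0711 0.078 ] y [-0.0096  0.      0.0097] z 0.0598
bar 439 x [0.1182 0.1232 0.1278] y [-0.0351 -0.0009  0.0352] z 0.0181
mk net 537 x [0.1174 0.1236 0.1287] y [-0.0351  0.001   0.0353] z 0.0182
```

View pics/w6.png

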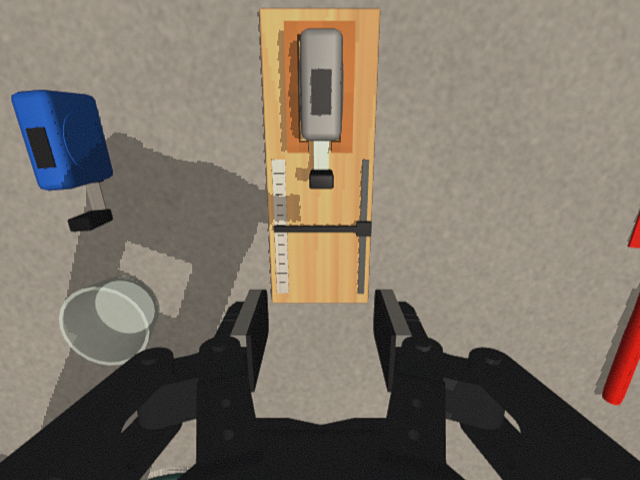

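The tape stands fully down (top at z 0.0757), with the tab at (321,178) and the bar at (320,228). The tab-to-bar distance is 51.5 mm. Next I go to the tab.

>>> drive_tool(
  targets=[
    [[0,-0.0282,0.05,0,0.045],[0,-0.0282,0.1,0,0.045],[0,-0.0282,0.14,0,0.045],[0,-0.0282,0.17,0,0.045],[0,-0.0282,0.1795,0,0.045]],
  ],
)

```text
time_s: 10.75
tool_pos: [0.5332, -0.0706, 0.0292]
tcp_rot: [0.001, 0.768, -0.64, -0.002]
contact_force: [0.4, 0.3, -0.5]
grip_width: 0.526
```

>>> drive_tool(
  targets=[
    [[0,0,0,0,0.045],[0,0,0,0,0.03],[0,0,0,0,0.015],[0,0,0,0,0.005],[0,0,0,0,0.005]],
  ],
)

```text
time_s: 11.38
tool_pos: [0.5346, -0.0712, 0.0331]
tcp_rot: [-0.0, 0.768, -0.64, 0.001]
contact_force: [-0.8, 0.0, 6.0]
grip_width: 0.22
```

>>> drive_tool(
  targets=[
    [[0,0,0,0,0.005],[0,0.003,0,0,0.005],[0,0.008,0,0,0.005],[0,0.014,0,0,0.005],[0,0.02,0,0,0.005]],
  ],
)

```text
time_s: 12.0
tool_pos: [0.5147, -0.0748, 0.0326]
tcp_rot: [-0.001, 0.768, -0.64, 0.001]
contact_force: [4.6, 0.4, 4.8]
grip_width: 0.221
```

>>> drive_tool(
  targets=[
    [[0,0.007,0,0,0.005],[0,0.014,0,0,0.005],[0,0.021,0,0,0.005],[0,0.028,0,0,0.005],[0,0.0315,0,0,0.005]],
  ],
)

```text
time_s: 12.62
tool_pos: [0.483, -0.0804, 0.0319]
tcp_rot: [-0.0, 0.768, -0.64, 0.0]
contact_force: [4.4, 0.2, 4.7]
grip_width: 0.22
```

>>> drive_tool(
  targets=[
    [[0,0,0,0,0.005],[0,0,0,0,0.005]],
  ],
)

```text
time_s: 12.88
tool_pos: [0.4835, -0.0803, 0.0319]
tcp_rot: [-0.0, 0.768, -0.64, 0.0]
contact_force: [4.3, -0.3, 4.1]
grip_width: 0.222
```

```bash
python3 - <<'E'
from m import *
p,R,s=tool();print(s["time_s"],p.round(4),s["contact_force"].round(2),s["grip_width"])
B=np.array([.6047,-.0581]);ex=np.array([np.cos(np.radians(-169.6)),np.sin(np.radians(-169.6))]);ey=np.array([-ex[1],ex[0]])
print("tcp x,y in slot guess",(p[:2]-B)@ex,(p[:2]-B)@ey)
def st(n,P,m,f):
    D=P[...,:2]-B;x=D@ex;y=D@ey;print(n,m.sum(),"x",np.percentile(x[m],[1,50,99]).round(4),"y",np.percentile(y[m],[1,50,99]).round(4),"z",np.median(P[...,2][m]).round(4))
for c in("top","scene","wrist"):
    im,d=snapshot(c);P=cloud(c,d);save(c+"7",im);D=P[...,:2]-B;x=D@ex;y=D@ey;z=P[...,2]
    st(c+" case",P,(z>.066)&(z<.085)&(abs(y)<.025)&(abs(x)<.05),0)if ((z>.066)&(z<.085)&(abs(y)<.025)&(abs(x)<.05)).any() else 0
    dark=im.max(-1)<70;m=dark&(abs(z-.018)<.008)&(x>.09)&(x<.15)&(abs(y)<.05)
    if m.any():st(c+" bar",P,m,0)
w=np.hstack([cv2.resize(cv2.imread("pics/scene7.png")[190:290,210:350],(560,400)),]);cv2.imwrite("pics/v7.png",np.vstack([w[:, :560],cv2.resize(cv2.imread("pics/wrist7.png"),(560,200))]))
# earlier top-view bar estimate
z0=np.load("top.npz");P=z0["P"];im=z0["im"];D=P[...,:2]-np.array([.6055,-.055]);x=D@ex;y=D@ey;m=(im.max(-1)<70)&(abs(P[...,2]-.018)<.01)&(x>.09)&(x<.15)&(abs(y)<.035)
print("top0 bar rel block",m.sum(),np.percentile(x[m],[2,50,98]))
E
```

```text
12.875 [ 0.4835 -0.0803  0.0319] [ 4.31 -0.33  4.08] 0.22227141844955636
tcp x,y in slot guess 0.12322307725516958 -3.925802598804537e-05
top case 338 x [-0.0366  0.0009  0.0367] y [-0.0172 -0.0022  0.0131] z 0.0761
scene case 206 x [-0.0392 -0.0066  0.0328] y [-0.0147  0.0068  0.02  ] z 0.0746
scene bar 57 x [0.1126 0.1185 0.1279] y [-0.0424  0.0168  0.0485] z 0.017
wrist case 10650 x [0.0202 0.0295 0.0399] y [-0.0143  0.0003  0.0147] z 0.0762
wrist bar 2748 x [0.0917 0.1217 0.141 ] y [-0.0441  0.0236  0.0473] z 0.0186
top0 bar rel block 22 [0.12030305 0.12144538 0.12260386]
```

View pics/v7.png

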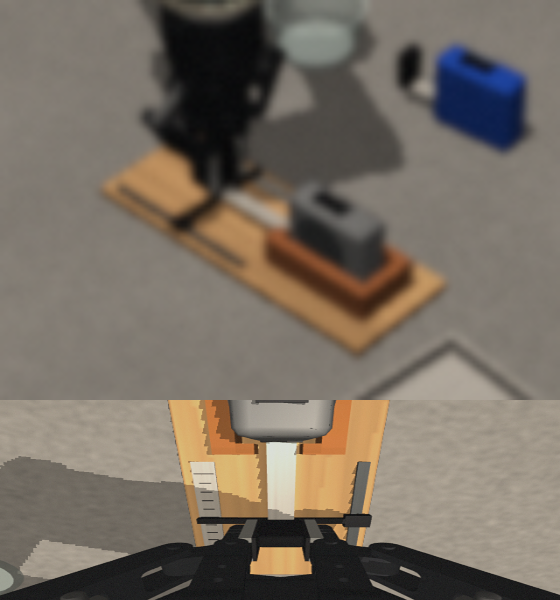

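The blade is drawn out and the fingers stand over the bar. The tool is at x 0.1232 in the slot frame and the bar at 0.1215–0.123. I hold it there.

>>> drive_tool(
  targets=[
    [[0,0,0,0,0.005],[0,0,0,0,0.005],[0,0,0,0,0.005],[0,0,0,0,0.005],[0,0,0,0,0.005]],
  ],
)

```text
time_s: 13.65
tool_pos: [0.4833, -0.0803, 0.0318]
tcp_rot: [0.0, 0.768, -0.64, -0.0]
contact_force: [4.6, -1.7, 4.5]
grip_width: 0.222
```

>>> drive_tool(
  targets=[
    [[0,0,0,0,0.005],[0,0,0,0,0.005],[0,0,0,0,0.005],[0,0,0,0,0.005],[0,0,0,0,0.005]],
  ],
)

```text
time_s: 14.28
tool_pos: [0.4833, -0.0803, 0.0318]
tcp_rot: [0.0, 0.768, -0.64, -0.0]
contact_force: [4.7, -0.7, 3.9]
grip_width: 0.22
```

>>> drive_tool(
  targets=[
    [[0,-0.006,0,0,0.005],[0,-0.012,0,0,0.005],[0,-0.018,0,0,0.005],[0,-0.024,0,0,0.005],[0,-0.03,0,0,0.005]],
  ],
)

```text
time_s: 14.9
tool_pos: [0.5133, -0.0749, 0.0321]
tcp_rot: [0.0, 0.768, -0.64, 0.0]
contact_force: [2.8, -0.4, 8.9]
grip_width: 0.221
```

>>> drive_tool(
  targets=[
    [[0,-0.005,0,0,0.005],[0,-0.01,0,0,0.005],[0,-0.015,0,0,0.005],[0,-0.019,0,0,0.005],[0,-0.0205,0,0,0.005]],
  ],
)

```text
time_s: 15.52
tool_pos: [0.5337, -0.0713, 0.0326]
tcp_rot: [-0.0, 0.768, -0.64, 0.0]
contact_force: [1.6, -0.1, 13.1]
grip_width: 0.223
```

>>> drive_tool(
  targets=[
    [[0,0,0,0,0.005],[0,-0.0005,0,0,0.005],[0,-0.001,0,0,0.005],[0,-0.001,0,0,0.005]],
  ],
)

```text
time_s: 16.02
tool_pos: [0.5343, -0.0712, 0.0326]
tcp_rot: [0.0, 0.768, -0.64, 0.0]
contact_force: [0.1, -0.9, 14.9]
grip_width: 0.223
```

>>> drive_tool(
  targets=[
    [[0,-0.0003,-0.0005,0,0.005],[0,-0.0006,-0.001,0,0.005],[0,-0.0006,-0.001,0,0.005],[0,-0.0006,-0.001,0,0.005]],
  ],
)

```text
time_s: 16.52
tool_pos: [0.5345, -0.0711, 0.033]
tcp_rot: [0.0, 0.768, -0.64, -0.0]
contact_force: [0.2, -1.3, 8.8]
grip_width: 0.214
```

>>> drive_tool(
  targets=[
    [[0,-0.0004,-0.0003,0,0.005],[0,-0.0008,-0.0006,0,0.005],[0,-0.0008,-0.0006,0,0.005],[0,-0.0008,-0.0006,0,0.005]],
  ],
)

```text
time_s: 17.02
tool_pos: [0.5347, -0.071, 0.0331]
tcp_rot: [0.001, 0.768, -0.64, -0.001]
contact_force: [-3.5, -2.2, 8.8]
grip_width: 0.22
```

The force along the blade has reversed, so the blade is at its inner stop. I release the tab.

>>> drive_tool(
  targets=[
    [[0,0,0,0,0.03],[0,0,0,0,0.045],[0,0,0,0,0.045],[0,0,-0.02,0,0.045],[0,0,-0.05,0,0.045]],
  ],
)

```text
time_s: 17.65
tool_pos: [0.5351, -0.0707, 0.0845]
tcp_rot: [0.0, 0.768, -0.64, -0.0]
contact_force: [0.6, -0.2, -0.3]
grip_width: 0.526
```

>>> drive_tool(
  targets=[
    [[0,0.01,-0.06,0,0.045],[0,0.028,-0.1,0,0.045],[0,0.028,-0.13,0,0.045],[0,0.028,-0.13,0,0.045],[0,0.028,-0.13,0,0.045]],
  ],
)

```text
time_s: 18.27
tool_pos: [0.5077, -0.0757, 0.2136]
tcp_rot: [-0.0, 0.768, -0.64, 0.0]
contact_force: [-0.1, 0.6, -1.4]
grip_width: 0.527
```

```bash
python3 see.py w8|head -1; python3 - <<'E'
from m import *
Z=np.load("w8.npz");P=Z["P"];im=Z["im"]
B=np.array([.6047,-.0581]);ex=np.array([np.cos(np.radians(-169.6)),np.sin(np.radians(-169.6))]);ey=np.array([-ex[1],ex[0]])
D=P[...,:2]-B;x=D@ex;y=D@ey;z=P[...,2]
def st(n,m):print(n,m.sum(),"x",np.percentile(x[m],[1,50,99]).round(4),"y",np.percentile(y[m],[1,50,99]).round(4),"z",np.median(z[m]).round(4))
st("case top",(z>.062)&(z<.09)&(abs(y)<.04)&(abs(x)<.06))
st("block",(z>.03)&(z<.045)&(abs(y)<.05)&(abs(x)<.055))
st("tab",(z>.05)&(z<.07)&(abs(y)<.03)&(x>.052)&(x<.1))
st("bar",(im.max(-1)<60)&(z>.012)&(z<.025)&(x>.09)&(x<.145)&(abs(y)<.036))
E
```

```text
t 18.275 [ 0.5077 -0.0757  0.2136] toolx ang -79.61 grip 0.5273527487733447
case top 4645 x [-0.0339  0.0006  0.0385] y [-0.0151 -0.      0.0151] z 0.0756
block 3742 x [-0.0468 -0.0039  0.0512] y [-0.0286 -0.0118  0.026 ] z 0.0361
tab 405 x [0.0661 0.0713 0.0782] y [-0.0098 -0.0001  0.0097] z 0.0599
bar 430 x [0.1182 0.1232 0.1273] y [-0.0354  0.0009  0.0353] z 0.0181
```

View pics/w8.png

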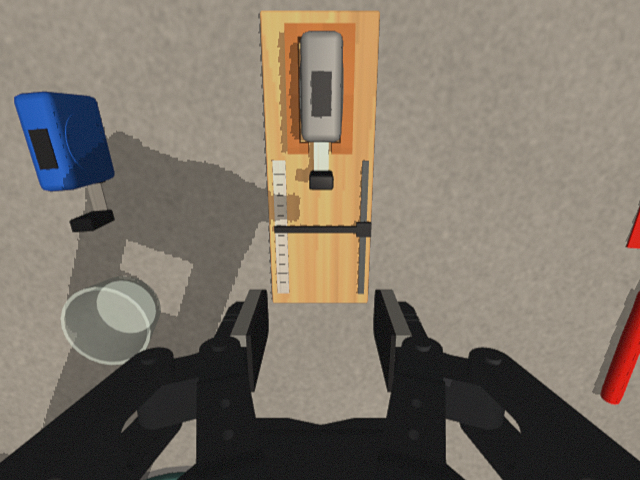

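The tape is standing in the slot with the blade in: the tab is at (321,180), as before, and the marker at (320,228) has not moved. I hand the job in.

```bash
python3 -c "
from cell import manip
print(manip.job_done(), manip.sense()['time_s'])"
```

```text
the job is handed in; nothing more can be done
the job is handed in; nothing more can be done
```

The job is handed in, at about 18 s of robot time. I stood the grey tape in the slot and let go of it. I then drew the blade out about 51.5 mm by its tab and held it level with the marker bar for about 1.4 s. The blade went back at under 0.06 m/s, and I let go of the tab only once it was against its inner stop.

- **Level with the marker:** during the hold the gripper was about 123 mm from the slot's centre, and the bar measured 121.5 to 123 mm. I took the tab's position from the gripper, since the fingers hid the tab itself.
- **Tape and blade at the end:** the top of the case is at z = 0.0756 m, so it is fully down and upright. The tab is back within about 0.2 mm of where it started.
- **Marker:** it reads 123.2 mm both before and after, so it did not move measurably.
- **Bystanders:** no contact was noticed, but I did not measure each one's final position.
- **Where readings disagreed:** the views differed by 2–3 mm on where the block stands. The last picture before lowering settled that, and the tape went in without any side load. While I was letting the blade in, the upward force on the tool rose to about 15 N. I eased this before letting go.

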